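# Unlock the child-safe tablet box with its release pin

### The job

Take the release pin out of its wooden stand and open the locked drawer of the white dishwasher-tablet box with it: put the rod through the slot in the box's top, feel along the slot for the gap in the springy guard underneath, and push the hidden latch in that gap down until the drawer springs open. Then draw the pin out and put it back upright, fully home in its stand, leaving the drawer open. Be gentle, never pressing the pin against the box with more than 20 N, and leave the garlic, the lime, the salt shaker and the tin where they are.

Things in the scene. Friction and masses are not known exactly. Their poses are not given: they have to be found in the camera images.
- tablet_box: White plastic box, 130 mm (x) by 140 mm (y) and 85 mm high, fixed to the worktop. Origin: centre of its underside. Its -x side is the drawer front (towards the robot, turned up to 0.3 rad), z up. Top plate 4 mm thick with one slot.
- slot (a point): Middle of the slot, level with the top face of the box (z = 85 mm), in the rear half of the top (30 mm behind the middle of the box, along its +x); axes as the box. Slot: 11 mm wide along x, 58 mm long along y, steel edging 1 mm high.
- guard_level (a point): Point fixed in the box, straight below the slot's middle, 20 mm below the top face, level with the black springy guard under the slot (1.5 N per mm, no preload, 10 mm travel, then a hard stop; pressing it opens nothing). The guard has one gap, 12 mm long along the slot; the gap's middle lies up to 20 mm either way along y of this point, differently each time, and must be felt.
- latch_level (a point): Point fixed in the box, straight below the slot's middle, 40 mm below the top face: the height of the hidden latch's 22 mm wide pad, which lies under the guard's gap and is reached only through it. It takes about 3 N to start it and 0.6 N more per mm; the drawer is freed when it is 6 to 8 mm down; its hard stop is at 12 mm.
- drawer (a joint): How far the box's drawer stands open, m: 0 shut and locked, 0.04 open against its stop. A spring drives it to 0.04 (towards the box's -x) by itself as soon as the latch is freed, and keeps it there.
- pin: Release pin, 50 to 85 g, upright in the stand at the start: round steel rod of diameter 6 mm and length 70 mm below, square black handle 18 x 18 mm, 45 mm tall above it (70 to 115 mm above the tip), with a small steel cap of 3 mm. Origin: centre of the rod's lower tip; z runs up along the pin, x and y are square to the handle's flat sides.
- pin_grip (a point): Centre of the pin's handle where it is best gripped, 94.5 mm above the tip.
- stand: Wooden block 50 x 50 mm, 75 mm high, fixed to the worktop, with a 12 x 12 mm square hole from top to bottom in its middle. Origin: centre of its underside; z up. Pin home in it: the handle's lower face rests on the block's top, the rod's tip 5 mm above the worktop.
- garlic: Bystander: garlic bulb, 56 mm, on the worktop left of the box. Origin: centre of its underside.
- lime: Bystander: green lime, 53 x 46 x 48 mm, left of the box. Origin: centre of its underside.
- salt_mill: Bystander: salt shaker, glass with grey top, diameter 44, height 90 mm, right of the stand. Origin: centre of its underside.
- tin: Bystander: low round food tin, diameter 86, height 40 mm, right of the stand. Origin: centre of its underside.

How it is judged:
By the outcome, as a careful person would: the job done as asked, in the order asked, and still so for the second after the job is handed in, with the robot touching nothing.
It also fails if it takes over 67 s, if anything falls off the work surface, if the arm or the gripper's body presses on something with over 40 N, if the wrist force passes 120 N, or if a joint passes its speed limit or range.

### The arm

A 6-joint arm with a two-finger parallel gripper is mounted at the origin on a cart in front of the work surface, level with it; the furniture and walls round the work are solid. World frame = base frame: x ahead of the robot, y to its left, z up, the work surface at z = 0. Lengths are in m, angles in rad, forces in N, time in s.
With the tool pointing down it reaches from about 0.35 to 0.925 m from the base axis. Payload 6.4 kg.
Tool frame: the origin (TCP) lies midway between the tips of the shut fingers; the grasp point (between the pads) lies 19 mm behind it; z points along the fingers, y is the line along which they close (so a half turn about z gives the same grasp; the last joint's range is limited). The gripper opens to 85 mm and grips with 20 to 120 N. Pads are 22 mm wide; open, the fingers measure 114 mm over their backs; the gripper's body (76 mm by 85 mm) begins 54 mm behind the grasp point. The pads swing forward as they close: fully open they stand 13 mm farther back than shut.
Start: joints at [-1.314, 0.245, 1.558, -0, 1.339, -0.174], TCP at [0.271, -0.591, 0.231] pointing down, gripper open.
Joint ranges: [-3.13, 3.13], [-1.02, 2.26], [0.13, 2.54], [-0.95, 4.09], [0.21, 2.88], [-2.74, 2.74]. Speed limits (rad/s): [2.57, 2.57, 3.14, 3.14, 3.14, 3.14].

### API

Orientations are given as a unit quaternion [w, x, y, z].
In Python, from bench import get_state, snapshot, job_done gives the robot as it stands.
- The arm moves only by the tool step_arm, never from a script. Its arguments are lists of equal length, an entry for each row: "delta_pos": the shift along the world's x, y, z in m, a list of three; "twist": the turn, a rotation vector about the world's x, y, z in degrees, a list of three. In form: {"delta_pos": [[tx, ty, tz], ...], "twist": [[ax, ay, az], ...]}. A call has 1 to 20 rows; each row is the pose to reach, as a shift and turn from the pose commanded when the call began; what a row does not reach only later rows make up. A row lasts 1/8 s, in which the tool goes at most 62.5 mm and 10.7 degrees, less where a joint would pass 70% of its speed; a pose out of reach is approached as far as the arm can. A call with a gripper value outside its range is refused whole. "jaw" is the opening, from -1 (shut) to 1 (fully open), set as the call begins (left out, the last holds). The fingers move at their own pace and stop on an object; "grip_force" is the grip in N (left out, the last holds). Time passes only in rows, so rows that repeat a pose let the fingers close. It gives the time, the measured TCP pose, the force, the opening and the grip force at its end, in the units of the state.
- get_state(): the state, without advancing time (a new reading comes with each control period).
- snapshot(name): name is "side" or "top"; returns a dict with "pixels" (420x560x3 uint8, red, green, blue), "intrinsics" (3x3 intrinsics, pixels), "extrinsics" (4x4, takes a point from camera to world coordinates). Camera axes: x right, y up, looking along -z (the intrinsics and any distortion apply to the point x, -y, -z); pixel columns grow to the right and rows downward; lengths in m; the calibration is good to about 2 mm. A picture is of the moment at which its call begins. There is no depth.
- job_done(): hands the job in; it is judged then, once.
The state is a dict: "clock": time; "qpos": joint angles; "joint_vel": joint speeds; "joint_torque": joint torques, N m; "eef_pos": TCP position; "ee_rot": TCP orientation; "ft_force": force on the tool from outside, world axes, zero at the start; "wrist_torque": the same for the moment, N m; "width": finger opening in m; "grip_force": force on a finger pad.
Only numpy, scipy, OpenCV 4.12 (cv2) and the standard library are available. Lean on these libraries where they do the work, as an engineer would, in place of code of your own. Each camera call takes 0.05 s, during which the arm holds its last target. There are 200 camera calls.

## Working session

There is one attempt and no reset: what is moved stays moved. The work goes in short steps, Python scripts to look and compute and a tool call to move; the robot and the scene stay as the last step left them, time stands still between calls to the robot, and variables do not carry over. Pictures are saved under pics/ and viewed, at most 10 in all, crops included, and the job is handed in when it is done.

Besides the shell and the picture viewer there is one more tool, called as a command line: name --argument value ..., lists and objects as JSON in quotes. step_arm: Moves the arm, as the interface text tells. Its arguments: {"type":"object","properties":{"delta_pos":{"type":"array","items":{"type":"array","items":{"type":"number"}}},"twist":{"type":"array","items":{"type":"array","items":{"type":"number"}}},"jaw":{"type":"number"},"grip_force":{"type":"number"}},"required":["delta_pos","twist"]}

```bash
mkdir -p pics; python3 - <<'E'
from bench import *
import cv2,numpy as np
for n in("side","top"):
    s=snapshot(n);cv2.imwrite(f"pics/{n}0.png",cv2.resize(s["pixels"][:,:,::-1],(800,600),interpolation=cv2.INTER_CUBIC))
    print(n,s["intrinsics"],s["extrinsics"],s.keys())
st=get_state();print(st)
E
```

```text
side [[396.52123013   0.         283.93970923]
 [  0.         396.52123013 210.73413573]
 [  0.           0.           1.        ]] [[ 0.23516331  0.44055888 -0.86637526 -0.34355557]
 [-0.97186366  0.0943045  -0.21584179 -0.16953162]
 [-0.01338794  0.8927567   0.45034013  0.49174059]
 [ 0.          0.          0.          1.        ]] dict_keys(['pixels', 'intrinsics', 'extrinsics'])
top [[544.54169339   0.         277.6321282 ]
 [  0.         544.54169339 218.07951441]
 [  0.           0.           1.        ]] [[ 0.01913399  0.98763697 -0.15558631  0.26170557]
 [-0.99951691  0.02270718  0.02122108  0.03140451]
 [ 0.02449165  0.15510511  0.98759433  1.47818461]
 [ 0.          0.          0.          1.        ]] dict_keys(['pixels', 'intrinsics', 'extrinsics'])
{'clock': 0.1, 'qpos': array([-1.31413028e+00,  2.45767337e-01,  1.55885479e+00,  5.40095029e-06,
        1.33871585e+00, -1.74105367e-01]), 'joint_vel': array([ 8.53993572e-04, -2.10473379e-03, -9.96326862e-04, -2.85177087e-05,
       -1.69423846e-03,  4.38121364e-04]), 'joint_torque': array([-5.36721855e-04, -4.30680048e+01, -3.27126074e+01, -7.04768058e-05,
        2.88648276e-03, -9.30199406e-06]), 'eef_pos': array([ 0.27129925, -0.59013727,  0.23029581]), 'ee_rot': array([-8.72023460e-04,  9.76893793e-01,  2.13723550e-01, -3.33881144e-05]), 'ft_force': array([-0.80609914,  0.93515165, -0.1074984 ]), 'wrist_torque': array([-0.0049928 ,  0.01658143,  0.02833607]), 'grip_force': 0.0, 'width': 0.08566774965482016}
```

View pics/side0.png

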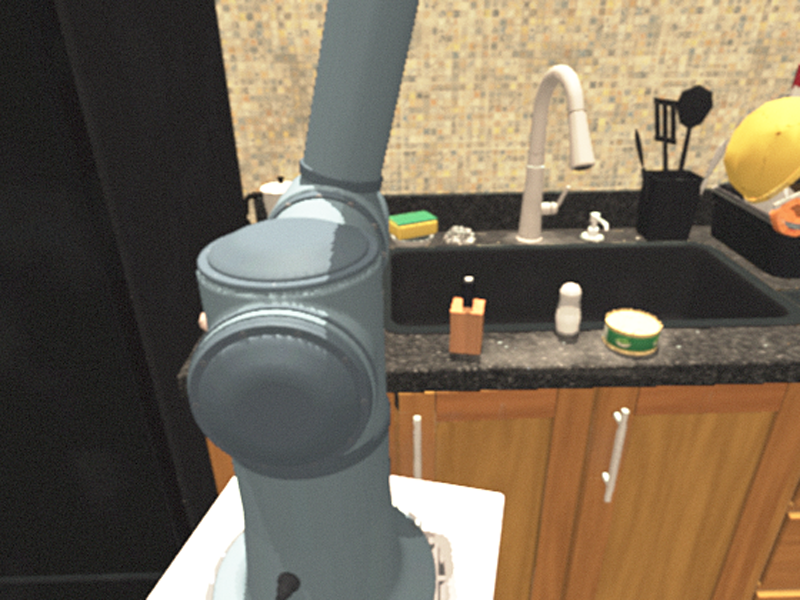

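View pics/top0.png

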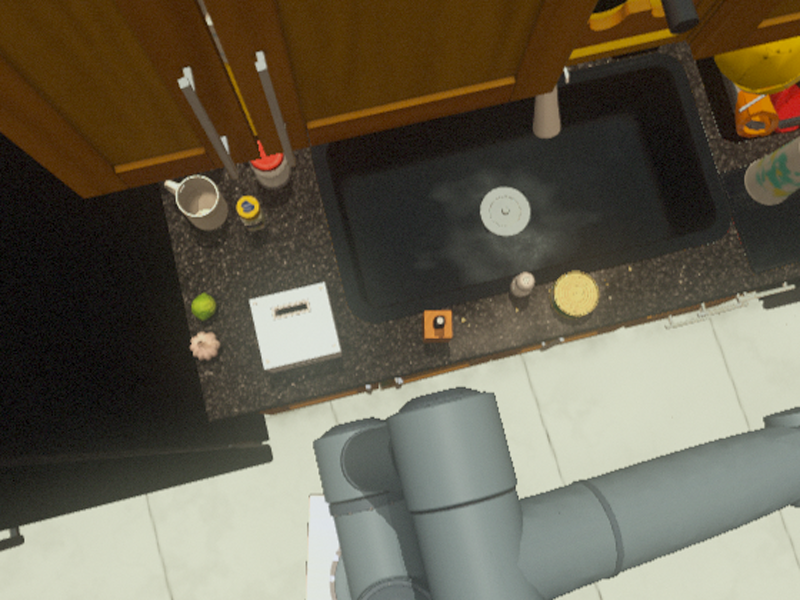

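The top view shows the box around (295,325) with its slot at (291,310). The stand with the pin is at (438,324), the shaker at (522,284), the tin at (576,294), and the lime and garlic at (204,306) and (205,346). I'll enlarge the box and the stand.

```bash
python3 - <<'E'
from bench import *
import cv2,numpy as np
p=snapshot("top")["pixels"][:,:,::-1]
# box crop x170-245,y190-262 ; stand crop x290-325,y210-246
a=cv2.resize(p[192:264,168:244],None,fx=7,fy=7,interpolation=cv2.INTER_CUBIC)
b=cv2.resize(p[210:246,290:326],None,fx=7,fy=7,interpolation=cv2.INTER_CUBIC)
c=np.zeros((504,800,3),np.uint8);c[:504,:532]=a;c[:252,540:792]=b
cv2.imwrite("pics/crop1.png",c)
E
```

```text
(no output)
```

View pics/crop1.png

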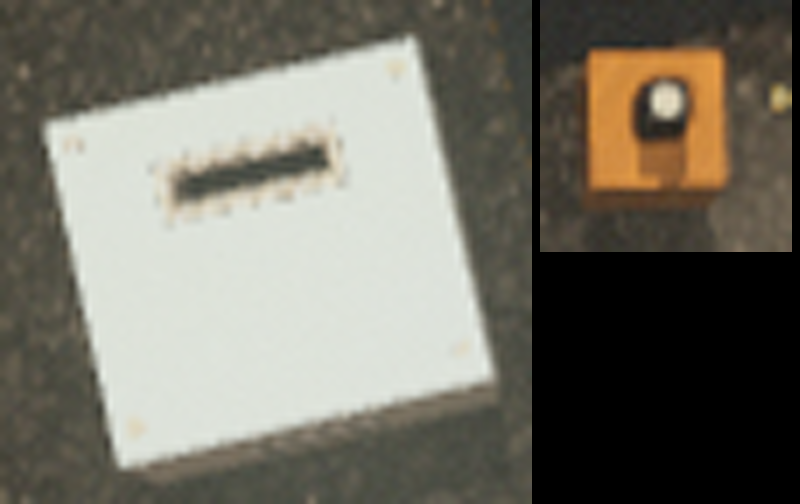

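The crop shows the box top's corners at (46,122), (414,37), (493,380) and (120,468), with the slot's middle near (250,172). The stand's top corners are (587,49), (726,49), (726,188) and (587,190), and the pin's cap is at (667,101).

```bash
cat >h.py <<'E'
import numpy as np
from bench import *
def ray(s,u,v,z):
    K,E=s["intrinsics"],s["extrinsics"]
    d=E[:3,:3]@np.array([(u-K[0,2])/K[0,0],-(v-K[1,2])/K[1,1],-1]); o=E[:3,3]
    return o+d*(z-o[2])/d[2]
E
python3 - <<'E'
from h import *
s=snapshot("top")
f=lambda u,v,ox,oy,z:ray(s,(u+.5)/7-.5+ox,(v+.5)/7-.5+oy,z)
c=np.array([f(u,v,168,192,.085) for u,v in((46,122),(414,37),(493,380),(120,468))])[:,:2]
print(c.round(4),c.mean(0))
bl,br,fr,fl=c
for a,b in((bl,br),(br,fr),(fr,fl),(fl,bl)):d=b-a;print(np.hypot(*d),np.arctan2(d[1],d[0]))
print("slot",f(250,172,168,192,.086),f(172,190,168,192,.086),f(330,155,168,192,.086))
S=np.array([f(u-540,v,290,210,.075) for u,v in((587,49),(726,49),(726,188),(587,190))])
print(S.round(4),S.mean(0)); print("cap",f(127,101,290,210,.123))
for n,u,v,z in(("salt",522,284,.09),("tin",576,294,.04),("garl",205,346,.04),("lime",204,306,.04)):print(n,ray(s,u*.7,v*.7,z))
E
```

```text
[[0.4988 0.2695]
 [0.534  0.135 ]
 [0.4067 0.1018]
 [0.3716 0.2364]] [0.45278136 0.18565705]
0.13904941562058448 -1.314819765088463
0.13152547768164785 -2.8864932510323715
0.13917798941771992 1.8259405444329133
0.1314098094547454 0.2541205778310053
slot [0.48167832 0.19351521 0.086     ] [0.47430722 0.22187788 0.086     ] [0.48871087 0.16433156 0.086     ]
[[ 0.4879 -0.0474  0.075 ]
 [ 0.4891 -0.0994  0.075 ]
 [ 0.4368 -0.0998  0.075 ]
 [ 0.4349 -0.0481  0.075 ]] [ 0.46215441 -0.07368072  0.075     ]
cap [ 0.46185044 -0.07378684  0.123     ]
salt [ 0.53651339 -0.2262016   0.09      ]
tin [ 0.52961706 -0.33781192  0.04      ]
garl [0.41569565 0.35336208 0.04      ]
lime [0.49047672 0.35949241 0.04      ]
```

step_arm --delta_pos '[[0.016,0.043,0],[0.032,0.086,0],[0.048,0.13,0],[0.064,0.173,0],[0.08,0.216,0],[0.096,0.26,0],[0.112,0.302,0],[0.128,0.345,0],[0.144,0.388,0],[0.16,0.431,0],[0.176,0.474,0],[0.191,0.517,0],[0.191,0.517,0],[0.191,0.517,0]]' --twist '[[0,0,-2],[0,0,-4],[0,0,-6],[0,0,-8],[0,0,-10],[0,0,-12],[0,0,-14],[0,0,-16],[0,0,-18],[0,0,-20],[0,0,-22],[0,0,-24],[0,0,-24],[0,0,-24]]' --jaw 1

```text
clock: 1.95
eef_pos: [0.4623, -0.0739, 0.2312]
ee_rot: [0.0, 1.0, 0.006, -0.0]
ft_force: [-0.1, 0.1, 0.7]
width: 0.0855
grip_force: 0.0
```

step_arm --delta_pos '[[0,0,-0.03],[0,0,-0.06],[0,0,-0.09],[0,0,-0.12],[0,0,-0.14],[0,0,-0.149],[0,0,-0.149]]' --twist '[[0,0,0],[0,0,0],[0,0,0],[0,0,0],[0,0,0],[0,0,0],[0,0,0]]'

```text
clock: 2.82
eef_pos: [0.4622, -0.0743, 0.0821]
ee_rot: [-0.0, 1.0, 0.005, -0.0]
ft_force: [-0.2, -0.3, -0.4]
width: 0.0852
grip_force: 0.0
```

step_arm --delta_pos '[[0,0,0],[0,0,0],[0,0,0],[0,0,0],[0,0,0],[0,0,0],[0,0,0],[0,0,0]]' --twist '[[0,0,0],[0,0,0],[0,0,0],[0,0,0],[0,0,0],[0,0,0],[0,0,0],[0,0,0]]' --jaw -1 --grip_force 60

```text
clock: 3.82
eef_pos: [0.4627, -0.0735, 0.0827]
ee_rot: [-0.0, 1.0, 0.006, 0.0]
ft_force: [-1.2, 2.3, 5.1]
width: 0.0173
grip_force: 58.6
```

step_arm --delta_pos '[[0,0,0.005],[0,0,0.02],[0,0,0.04],[0,0,0.065],[0,0,0.09],[0,0,0.115],[0,0,0.13],[0,0,0.13],[0,0,0.13]]' --twist '[[0,0,0],[0,0,0],[0,0,0],[0,0,0],[0,0,0],[0,0,0],[0,0,0],[0,0,0],[0,0,0]]'

```text
clock: 4.95
eef_pos: [0.4618, -0.0734, 0.2113]
ee_rot: [-0.0, 1.0, 0.006, -0.001]
ft_force: [0.1, -0.1, -1.5]
width: 0.0175
grip_force: 58.5
```

```bash
python3 - <<'E'
from h import *
import cv2
s=snapshot("side");p=s["pixels"][:,:,::-1]
cv2.imwrite("pics/s1.png",cv2.resize(p[100:270,230:430],None,fx=3.5,fy=3.5,interpolation=cv2.INTER_CUBIC))
st=get_state();print(st["eef_pos"],st["ft_force"],st["wrist_torque"])
E
```

```text
[ 0.46174418 -0.07336891  0.21105932] [-0.2312699  -0.45316222 -0.83808023] [-0.01376364  0.04902176 -0.0184141 ]
```

View pics/s1.png

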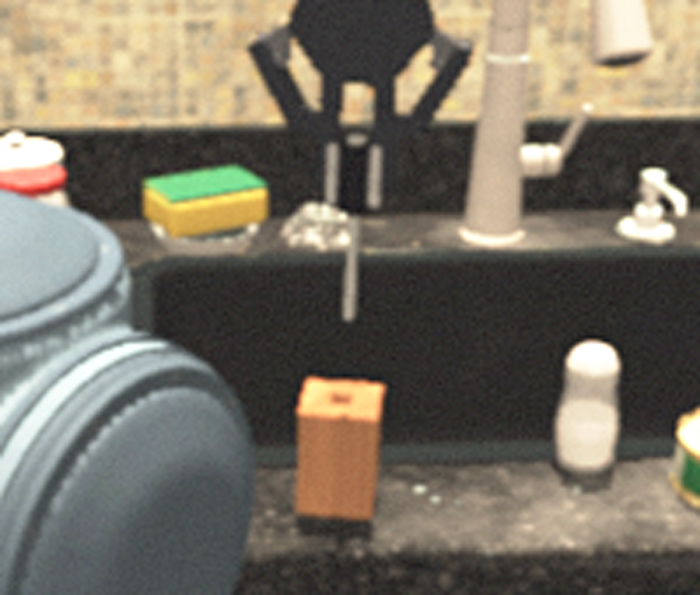

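The pin is held. The crop shows the rod's tip at (348,319), its top at (355,213), and the cap at (356,133). I'll check its tilt against a predicted vertical pin.

```bash
cat >>h.py <<'E'
def proj(s,P):
    K,E=s["intrinsics"],s["extrinsics"]
    c=E[:3,:3].T@(np.array(P)-E[:3,3]); return K[0,2]+K[0,0]*c[0]/-c[2],K[1,2]+K[1,1]*c[1]/c[2]
E
python3 - <<'E'
from h import *
s=snapshot("side")
x,y,z=get_state()["eef_pos"]
for h in(0,.07,.118):
    u,v=proj(s,(x,y,z-.0775+h));print(h,(u+.5-230)*3.5-.5,(v+.5-100)*3.5-.5)
for p in((.462,-.0737,.075),(x,y+.01,z)):
    u,v=proj(s,p);print((u+.5-230)*3.5-.5,(v+.5-100)*3.5-.5)
E
```

```text
0 348.8965271010254 319.35176998676474
0.07 353.2668138205876 214.5277896797691
0.118 356.45622414509546 138.02784665528955
346.0550321029221 401.2478548522412
337.41404950337744 201.76152812017733
```

step_arm --delta_pos '[[0.002,0.025,0],[0.005,0.065,0],[0.008,0.105,0],[0.011,0.145,0],[0.014,0.185,0],[0.017,0.225,0],[0.019,0.255,0],[0.0195,0.267,0],[0.0195,0.267,0],[0.0195,0.267,-0.02],[0.0195,0.267,-0.035],[0.0195,0.267,-0.042],[0.0195,0.267,-0.042]]' --twist '[[0,0,2],[0,0,4],[0,0,6],[0,0,8],[0,0,10],[0,0,12],[0,0,14],[0,0,14],[0,0,14],[0,0,14],[0,0,14],[0,0,14],[0,0,14]]'

```text
clock: 6.68
eef_pos: [0.4817, 0.1929, 0.1698]
ee_rot: [0.0, 0.992, 0.127, -0.001]
ft_force: [0.3, -0.6, -0.5]
width: 0.0171
grip_force: 58.6
```

```bash
python3 - <<'E'
from h import *
import cv2
st=get_state();e=st["eef_pos"];print(e,st["ft_force"])
out=[]
for n in("side","top"):
    s=snapshot(n);p=s["pixels"][:,:,::-1]
    u,v=map(int,proj(s,(e[0],e[1],.09)));print(n,u,v,[proj(s,(e[0],e[1],.09))])
    out.append(cv2.resize(p[v-40:v+40,u-40:u+40],(400,400),interpolation=cv2.INTER_CUBIC))
cv2.imwrite("pics/s2.png",np.hstack(out))
E
```

```text
[0.48171608 0.19292203 0.16977721] [ 0.31164886 -0.57133518 -0.4519186 ]
side 221 194 [(np.float64(221.7419316593889), np.float64(194.81660266954177))]
top 203 215 [(np.float64(203.34583567226105), np.float64(215.88715636881616))]
```

View pics/s2.png

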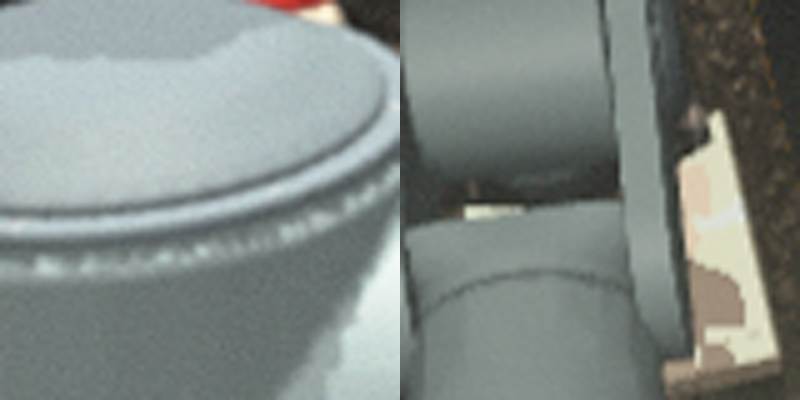

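Both views are blocked by the arm, so I'll enter the slot by feel.

step_arm --delta_pos '[[0,0,-0.003],[0,0,-0.005],[0,0,-0.0065],[0,0,-0.0075],[0,0,-0.0075]]' --twist '[[0,0,0],[0,0,0],[0,0,0],[0,0,0],[0,0,0]]'

```text
clock: 7.4
eef_pos: [0.4819, 0.1934, 0.1627]
ee_rot: [-0.0, 0.992, 0.128, -0.0]
ft_force: [-0.4, 0.0, 0.5]
width: 0.0173
grip_force: 58.6
```

step_arm --delta_pos '[[0,0,-0.001],[0,0,-0.002],[0,0,-0.002]]' --twist '[[0,0,0],[0,0,0],[0,0,0]]'

```text
clock: 7.78
eef_pos: [0.4819, 0.1934, 0.1607]
ee_rot: [-0.0, 0.992, 0.128, -0.0]
ft_force: [0.5, -0.1, -2.1]
width: 0.0173
grip_force: 58.6
```

step_arm --delta_pos '[[0,0,-0.003],[0,0,-0.006],[0,0,-0.009],[0,0,-0.012],[0,0,-0.013],[0,0,-0.013]]' --twist '[[0,0,0],[0,0,0],[0,0,0],[0,0,0],[0,0,0],[0,0,0]]'

```text
clock: 8.52
eef_pos: [0.4819, 0.1934, 0.1477]
ee_rot: [0.0, 0.992, 0.128, -0.0]
ft_force: [-0.0, -0.5, -0.3]
width: 0.0177
grip_force: 58.6
```

step_arm --delta_pos '[[0,0,-0.003],[0,0,-0.006],[0,0,-0.0095],[0,0,-0.0095],[0,0,-0.0095]]' --twist '[[0,0,0],[0,0,0],[0,0,0],[0,0,0],[0,0,0]]'

```text
clock: 9.15
eef_pos: [0.4823, 0.1934, 0.1389]
ee_rot: [-0.0, 0.992, 0.128, 0.0]
ft_force: [-0.1, -0.1, 4.8]
width: 0.0174
grip_force: 59.3
```

step_arm --delta_pos '[[0,0,0.007],[-0.0013,0.0048,0.007],[-0.0013,0.0048,0.004],[-0.0013,0.0048,0],[-0.0013,0.0048,0],[-0.0013,0.0048,0]]' --twist '[[0,0,0],[0,0,0],[0,0,0],[0,0,0],[0,0,0],[0,0,0]]'

```text
clock: 9.9
eef_pos: [0.4807, 0.1984, 0.1387]
ee_rot: [-0.0, 0.992, 0.128, -0.0]
ft_force: [-1.3, 1.0, 5.3]
width: 0.0177
grip_force: 59.4
```

step_arm --delta_pos '[[0,0,0.007],[-0.0013,0.0048,0.007],[-0.0013,0.0048,0.004],[-0.0013,0.0048,0],[-0.0013,0.0048,0],[-0.0013,0.0048,0]]' --twist '[[0,0,0],[0,0,0],[0,0,0],[0,0,0],[0,0,0],[0,0,0]]'

```text
clock: 10.65
eef_pos: [0.4795, 0.2032, 0.1388]
ee_rot: [-0.0, 0.992, 0.128, -0.0]
ft_force: [-0.5, 0.5, 5.6]
width: 0.0169
grip_force: 59.4
```

step_arm --delta_pos '[[0,0,0.007],[-0.0013,0.0048,0.007],[-0.0013,0.0048,0.004],[-0.0013,0.0048,0],[-0.0013,0.0048,0],[-0.0013,0.0048,0]]' --twist '[[0,0,0],[0,0,0],[0,0,0],[0,0,0],[0,0,0],[0,0,0]]'

```text
clock: 11.4
eef_pos: [0.4782, 0.208, 0.1387]
ee_rot: [-0.0, 0.992, 0.128, -0.0]
ft_force: [-1.8, 1.2, 5.4]
width: 0.0172
grip_force: 59.4
```

step_arm --delta_pos '[[0,0,0.007],[-0.0013,0.0048,0.007],[-0.0013,0.0048,0.004],[-0.0013,0.0048,0],[-0.0013,0.0048,0],[-0.0013,0.0048,0]]' --twist '[[0,0,0],[0,0,0],[0,0,0],[0,0,0],[0,0,0],[0,0,0]]'

```text
clock: 12.15
eef_pos: [0.4769, 0.2128, 0.1388]
ee_rot: [-0.0, 0.992, 0.128, -0.0]
ft_force: [-1.2, 0.7, 4.8]
width: 0.0174
grip_force: 59.4
```

No gap from 0 to +20, so I'll try the other side.

step_arm --delta_pos '[[0,0,0.008],[0.0022,-0.0082,0.008],[0.0044,-0.0164,0.008],[0.0063,-0.0242,0.008],[0.0063,-0.0242,0.004],[0.0063,-0.0242,0],[0.0063,-0.0242,0],[0.0063,-0.0242,0]]' --twist '[[0,0,0],[0,0,0],[0,0,0],[0,0,0],[0,0,0],[0,0,0],[0,0,0],[0,0,0]]'

```text
clock: 13.15
eef_pos: [0.4835, 0.1882, 0.1389]
ee_rot: [0.001, 0.992, 0.128, 0.0]
ft_force: [-0.0, -3.3, 5.3]
width: 0.0169
grip_force: 59.3
```

step_arm --delta_pos '[[0,0,0.007],[0.0013,-0.0048,0.007],[0.0013,-0.0048,0.004],[0.0013,-0.0048,0],[0.0013,-0.0048,0],[0.0013,-0.0048,0]]' --twist '[[0,0,0],[0,0,0],[0,0,0],[0,0,0],[0,0,0],[0,0,0]]'

```text
clock: 13.9
eef_pos: [0.4845, 0.1836, 0.1387]
ee_rot: [0.0, 0.992, 0.128, 0.0]
ft_force: [-1.2, -0.3, 5.0]
width: 0.0171
grip_force: 59.3
```

step_arm --delta_pos '[[0,0,0.007],[0.0013,-0.0048,0.007],[0.0013,-0.0048,0.004],[0.0013,-0.0048,0],[0.0013,-0.0048,0],[0.0013,-0.0048,0]]' --twist '[[0,0,0],[0,0,0],[0,0,0],[0,0,0],[0,0,0],[0,0,0]]'

```text
clock: 14.65
eef_pos: [0.4855, 0.1788, 0.1381]
ee_rot: [-0.0, 0.992, 0.128, -0.0]
ft_force: [0.5, -0.0, -0.5]
width: 0.0171
grip_force: 58.7
```

Force drops to zero at −15 mm, so this is the gap. I'll push on down to the latch.

step_arm --delta_pos '[[0,0,-0.004],[0,0,-0.008],[0,0,-0.012],[0,0,-0.014],[0,0,-0.016],[0,0,-0.018],[0,0,-0.02],[0,0,-0.02]]' --twist '[[0,0,0],[0,0,0],[0,0,0],[0,0,0],[0,0,0],[0,0,0],[0,0,0],[0,0,0]]'

```text
clock: 15.65
eef_pos: [0.486, 0.1788, 0.1192]
ee_rot: [0.0, 0.992, 0.128, 0.0]
ft_force: [-3.5, -0.4, 5.6]
width: 0.0174
grip_force: 59.6
```

step_arm --delta_pos '[[0,0,-0.001],[0,0,-0.002],[0,0,-0.003],[0,0,-0.004],[0,0,-0.004]]' --twist '[[0,0,0],[0,0,0],[0,0,0],[0,0,0],[0,0,0]]'

```text
clock: 16.27
eef_pos: [0.4861, 0.1789, 0.1153]
ee_rot: [-0.0, 0.992, 0.128, 0.0]
ft_force: [-2.5, -0.2, 6.5]
width: 0.0172
grip_force: 59.6
```

step_arm --delta_pos '[[0,0,-0.001],[0,0,-0.002],[0,0,-0.002]]' --twist '[[0,0,0],[0,0,0],[0,0,0]]'

```text
clock: 16.65
eef_pos: [0.4862, 0.1789, 0.1135]
ee_rot: [-0.0, 0.992, 0.128, 0.0]
ft_force: [-2.5, 0.5, 7.1]
width: 0.0172
grip_force: 59.6
```

```bash
python3 - <<'E'
from h import *
import cv2
s=snapshot("top");p=s["pixels"][:,:,::-1]
print(get_state()["ft_force"])
cv2.imwrite("pics/t3.png",cv2.resize(p[180:290,150:290],None,fx=4,fy=4,interpolation=cv2.INTER_CUBIC))
E
```

```text
[-3.1601693  -0.18518557  7.23396597]
```

View pics/t3.png

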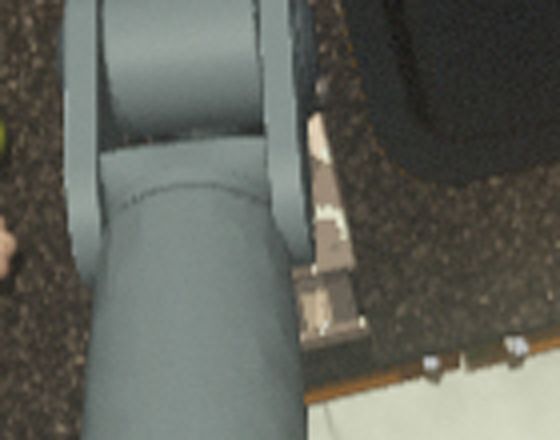

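The drawer now sticks out past the front face around (330,305), so it is open. I'll draw the pin out and carry it back.

step_arm --delta_pos '[[0,0,0.005],[0,0,0.015],[0,0,0.03],[0,0,0.045],[0,0,0.06],[0,0,0.075],[0,0,0.09],[0,0,0.1],[0,0,0.1]]' --twist '[[0,0,0],[0,0,0],[0,0,0],[0,0,0],[0,0,0],[0,0,0],[0,0,0],[0,0,0],[0,0,0]]'

```text
clock: 17.82
eef_pos: [0.4861, 0.1788, 0.2133]
ee_rot: [-0.0, 0.992, 0.128, 0.001]
ft_force: [-0.6, -0.5, -1.0]
width: 0.0174
grip_force: 58.9
```

step_arm --delta_pos '[[-0.002,-0.02,0],[-0.005,-0.055,0],[-0.008,-0.09,0],[-0.012,-0.13,0],[-0.016,-0.17,0],[-0.019,-0.205,0],[-0.022,-0.238,0],[-0.0232,-0.2524,0],[-0.0232,-0.2524,0],[-0.0232,-0.2524,0],[-0.0232,-0.2524,0]]' --twist '[[0,0,-2],[0,0,-4],[0,0,-6],[0,0,-8],[0,0,-10],[0,0,-12],[0,0,-14],[0,0,-14],[0,0,-14],[0,0,-14],[0,0,-14]]'

```text
clock: 19.2
eef_pos: [0.4625, -0.0727, 0.2122]
ee_rot: [-0.0, 1.0, 0.007, -0.0]
ft_force: [-0.3, -0.9, -0.9]
width: 0.017
grip_force: 58.7
```

```bash
python3 - <<'E'
from h import *
import cv2
s=snapshot("side");p=s["pixels"][:,:,::-1]
a=cv2.resize(p[130:260,290:360],None,fx=4,fy=4,interpolation=cv2.INTER_CUBIC)
t=snapshot("top")["pixels"][:,:,::-1]
b=cv2.resize(t[180:310,130:250],None,fx=4,fy=4,interpolation=cv2.INTER_CUBIC)
cv2.imwrite("pics/s4.png",np.hstack([a,b]))
st=get_state();x,y,z=st["eef_pos"];print(st["eef_pos"],st["ft_force"])
for h in(0,.07,.118):
    u,v=proj(s,(x,y,z-.0775+h));print(h,(u+.5-290)*4-.5,(v+.5-130)*4-.5)
E
```

```text
[ 0.46251886 -0.07294667  0.21228606] [-0.24367524 -0.08317468 -1.04979782]
0 158.3520043857029 242.32039091456625
0.07 163.3286113133763 122.4437807083093
0.118 166.9604665989491 34.959575762737586
```

View pics/s4.png

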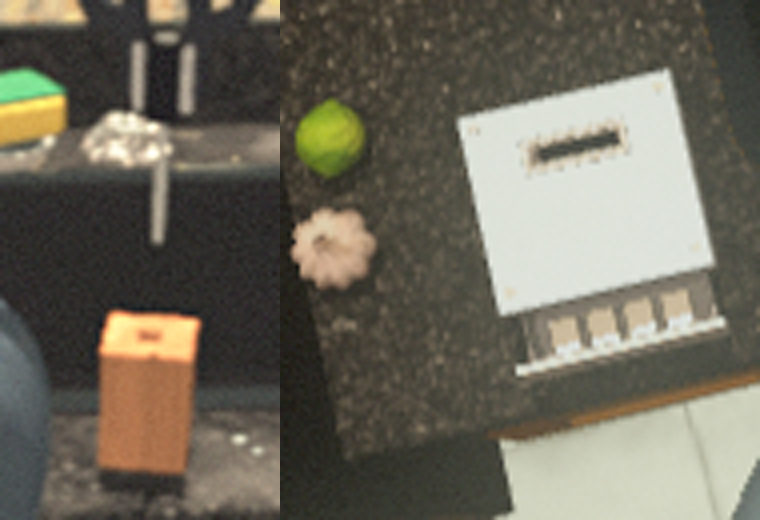

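The drawer is open, and the lime and garlic are in place. The held pin is upright, with its tip at (158,242). The side view and the force felt at the pick both suggest the hole is about 1.5 mm further along +y, so I'll shift and insert with a check.

step_arm --delta_pos '[[-0.0005,0.0014,-0.015],[-0.0005,0.0014,-0.035],[-0.0005,0.0014,-0.05],[-0.0005,0.0014,-0.056],[-0.0005,0.0014,-0.058],[-0.0005,0.0014,-0.06],[-0.0005,0.0014,-0.061],[-0.0005,0.0014,-0.061]]' --twist '[[0,0,0],[0,0,0],[0,0,0],[0,0,0],[0,0,0],[0,0,0],[0,0,0],[0,0,0]]'

```text
clock: 20.3
eef_pos: [0.4621, -0.0723, 0.1516]
ee_rot: [0.0, 1.0, 0.006, 0.0]
ft_force: [0.5, 1.2, -0.3]
width: 0.0174
grip_force: 58.7
```

step_arm --delta_pos '[[0,0,-0.002],[0,0,-0.004],[0,0,-0.004]]' --twist '[[0,0,0],[0,0,0],[0,0,0]]'

```text
clock: 20.68
eef_pos: [0.4618, -0.0722, 0.147]
ee_rot: [-0.0, 1.0, 0.006, -0.0]
ft_force: [0.5, 0.2, -1.2]
width: 0.0173
grip_force: 58.7
```

step_arm --delta_pos '[[0,0,-0.008],[0,0,-0.018],[0,0,-0.028],[0,0,-0.038],[0,0,-0.048],[0,0,-0.055],[0,0,-0.06],[0,0,-0.062],[0,0,-0.062]]' --twist '[[0,0,0],[0,0,0],[0,0,0],[0,0,0],[0,0,0],[0,0,0],[0,0,0],[0,0,0],[0,0,0]]'

```text
clock: 21.8
eef_pos: [0.462, -0.0722, 0.0853]
ee_rot: [0.0, 1.0, 0.006, 0.0]
ft_force: [0.0, -0.2, -0.2]
width: 0.0172
grip_force: 58.7
```

step_arm --delta_pos '[[0,0,-0.001],[0,0,-0.002],[0,0,-0.002]]' --twist '[[0,0,0],[0,0,0],[0,0,0]]'

```text
clock: 22.18
eef_pos: [0.4619, -0.0722, 0.0833]
ee_rot: [0.0, 1.0, 0.006, -0.0]
ft_force: [0.0, 0.1, -0.9]
width: 0.0172
grip_force: 58.7
```

step_arm --delta_pos '[[0,0,-0.0007],[0,0,-0.0012],[0,0,-0.0012]]' --twist '[[0,0,0],[0,0,0],[0,0,0]]'

```text
clock: 22.55
eef_pos: [0.4621, -0.0723, 0.0827]
ee_rot: [-0.0, 1.0, 0.006, -0.0]
ft_force: [-3.2, 1.0, 5.0]
width: 0.0171
grip_force: 59.5
```

Contact at the home height of 0.0827. I'll open the gripper and rise straight up.

step_arm --delta_pos '[[0,0,0],[0,0,0],[0,0,0],[0,0,0],[0,0,0],[0,0,0],[0,0,0],[0,0,0]]' --twist '[[0,0,0],[0,0,0],[0,0,0],[0,0,0],[0,0,0],[0,0,0],[0,0,0],[0,0,0]]' --jaw 1

```text
clock: 23.55
eef_pos: [0.462, -0.0722, 0.0821]
ee_rot: [-0.0, 1.0, 0.006, 0.0]
ft_force: [-0.1, -0.5, -0.2]
width: 0.0851
grip_force: 0.0
```

step_arm --delta_pos '[[0,0,0.01],[0,0,0.03],[0,0,0.06],[0,0,0.09],[0,0,0.12],[0,0,0.15],[0,-0.05,0.15],[0,-0.1,0.15],[0,-0.15,0.15],[0,-0.2,0.15],[0,-0.2,0.15],[0,-0.2,0.15]]' --twist '[[0,0,0],[0,0,0],[0,0,0],[0,0,0],[0,0,0],[0,0,0],[0,0,0],[0,0,0],[0,0,0],[0,0,0],[0,0,0],[0,0,0]]'

```text
clock: 25.05
eef_pos: [0.4618, -0.2719, 0.2323]
ee_rot: [-0.0, 1.0, 0.006, 0.0]
ft_force: [0.1, -0.2, -0.7]
width: 0.0855
grip_force: 0.0
```

```bash
python3 - <<'E'
from h import *
import cv2
s=snapshot("side");p=s["pixels"][:,:,::-1]
a=cv2.resize(p[150:260,290:470],None,fx=4,fy=4,interpolation=cv2.INTER_CUBIC)
cv2.imwrite("pics/s5.png",a)
st=get_state();print(st["eef_pos"],st["ft_force"],st["clock"])
E
```

```text
[ 0.46196918 -0.27141491  0.23233764] [-0.66971103 -0.22445184  0.2954972 ] 25.1
```

View pics/s5.png

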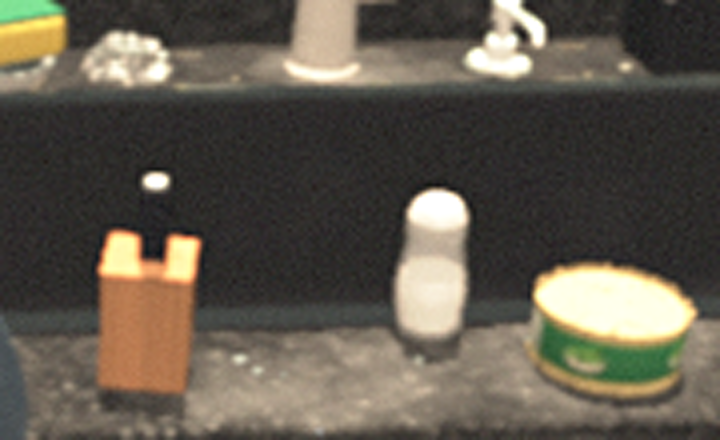

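The pin is upright and home in the stand, with its cap at (155,181), and the shaker and tin haven't moved. I'll hand the job in.

```bash
python3 -c "
from bench import *
print(job_done())"
```

```text
the job is handed in; nothing more can be done
None
```

The drawer is open, and the pin is back upright and fully home in its stand. The highest force I read while the pin was in the box was about 8 N (limit 20 N), the bystanders look unmoved in the pictures, and the job was handed in at about 25 s.

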